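Refill the sweet jar, screw its lid back on and stand it on the shelf

ROBOT

A 6-joint arm with a two-finger parallel gripper is mounted at the origin on the work surface. World frame = base frame: x ahead of the robot, y to its left, z up, the work surface at z = 0. Lengths are in mm, angles in rad, forces in N, time in s.
With the tool pointing down it reaches from about 325 to 775 mm from the base axis. Payload 5.5 kg.
Tool frame: the origin (TCP) lies midway between the tips of the shut fingers; the grasp point (between the pads) lies 19 mm behind it; z points along the fingers, y is the line along which they close (so a half turn about z gives the same grasp; the last joint's range is limited). The gripper opens to 88 mm and grips with 3 to 60 N. Pads are 20 mm wide; open, the fingers measure 115 mm over their backs; the gripper's body (75 mm by 178 mm) begins 61 mm behind the grasp point.
Start: joints at [-1.315, 0.091, 1.231, -0, 1.82, -0.057], TCP at [184.634, -570.9, 222.631] pointing down, gripper open.
Joint ranges: [-2.87, 2.87], [-0.86, 2.18], [0.17, 2.46], [-1.51, 4.65], [0.06, 2.69], [-2.65, 2.65]. Speed limits (rad/s): [2.57, 2.57, 3.01, 3.14, 3.14, 3.14].

INTERFACE

Orientations are given as a unit quaternion [x, y, z, w].
In Python, from bench import robot gives the robot as it stands. The module is installed in compiled form; this text tells all that it offers.
- The arm moves only by the tool jog_arm, never from a script. Its argument "rows" is a list of rows, each a list of 5 numbers: the shift along the tool's x, y, z in cm, then the turn about the tool's z in degrees, then the opening in per cent of the stroke, from 0 (shut) to 100 (fully open). In form: [[x, y, z, roll, hand], ...]. A call has 1 to 8 rows; each row is the pose to reach, as a shift and turn from the pose commanded when the call began, along the tool's axes at that moment; what a row does not reach only later rows make up. A row lasts 1/10 s, in which the tool goes at most 50 mm and 8.59 degrees, less where a joint would pass 70% of its speed; a pose out of reach is approached as far as the arm can. A call with a gripper value outside its range is refused whole. The fingers move at their own pace and stop on an object; the grip force is fixed at half the most. Time passes only in rows, so rows that repeat a pose let the fingers close. It gives the time, the measured TCP pose, the force, the opening and the grip force at its end, in the units of the state.
- robot.get_state(): the state, without advancing time (a new reading comes with each control period).
- robot.grab_frame(name): name is "scene" or "top" or "wrist"; returns the picture (480x640x3 uint8, red, green, blue); there is no depth.
- robot.camera_info(name): a dict with "mtx" (3x3 intrinsics, pixels), "origin" and "orientation" of the camera in the world; the wrist camera has in their place "tool_from_camera" (4x4, takes a point from camera to tool coordinates, whose origin is the TCP and whose axes are the flange's). Camera axes: x right, y down, z forward; pixel columns grow to the right and rows downward; lengths in mm; the calibration is good to about 2 mm. A picture is of the moment at which its call begins: read the wrist's pose just before it. camera_info takes no time and is no camera call.
- robot.finish_job(): hands the job in; it is judged then, once.
The state is a dict: "clock": time; "joint_pos": joint angles; "dq": joint speeds; "tau": joint torques, N m; "eef_pos": TCP position; "eef_rot": TCP orientation; "contact_force": force on the tool from outside, world axes, zero at the start; "torque": the same for the moment, N m; "gripper_width": finger opening in mm; "grip_force": force on a finger pad.
Only numpy, scipy, OpenCV 4.12 (cv2) and the standard library are available. Lean on these libraries where they do the work, as an engineer would, in place of code of your own. Each camera call takes 0.05 s, during which the arm holds its last target. There are 200 camera calls.

TASK

Refill the white sweet jar: unscrew its lid and lay it aside on the counter, put every chocolate that lies on the counter into the jar in its wooden stand, then put the lid back on: turn it back (anticlockwise) until the thread drops in, and screw it forward (clockwise) to its stop. Then carry the closed jar to the narrow raised shelf and set it down gently, upright, in the middle of the tile there. Leave cups, kettle and spoon alone, and never tip the jar over.

Things in the scene. Friction and masses are not known exactly. Their poses are not given: they have to be found in the camera images.
- jar: White ceramic square jar, 86 x 86 mm, about 0.42 kg, origin at the centre of its underside, z up, x and y square to its sides. Flat top at 95 mm, from which a round neck (63 mm outside, mouth 56 mm inside) rises to 113 mm. Floor 6 mm. Stands loose in the stand, which keeps it from turning; once closed it can be lifted by the lid's bar.
- jar_mouth (a point): Centre of the jar's mouth at its rim, 113 mm above the jar's origin. Round the outside of the neck run four thread ridges (73 mm across, top at 108 mm), centred on the jar's +x, +y, -x, -y, each 50 degrees long; the four gaps between them, 40 degrees wide, point at the jar's corners.
- lid: Round aluminium lid, 82 mm diameter, 0.09 kg, origin at the centre of its skirt's rim (underside), z up; starts screwed closed on the jar. Its top is at 18 mm. Four lugs inside the skirt's rim, 20 degrees wide, at its +x, +y, -x, -y. With the lugs resting on the ridges its origin is 108 mm above the jar's; in the gaps (bar along a jar diagonal, within 9 degrees) it drops to 99 mm.
- lid_grip (a point): Centre of the top of the lid's wooden bar grip, 44 mm above the lid's origin. The bar is 60 mm long (lid's x), 16 mm wide (y) and stands from 18 to 44 mm. After dropping in, the lid turns about 45 degrees clockwise seen from above, lugs under the ridges, to a stop 1 to 2 degrees past the place where the bar is square with the jar's sides: closed.
- stand: Fixed wooden jar stand on the counter: square tray 110.5 mm outside, 88.5 mm inside, origin at the centre of its underside, x and y square to its sides; its floor, on which the jar stands, is 6 mm up and its rim 20 mm up.
- riser: Fixed teal narrow shelf on the counter, 100 mm deep (its x) and 350 mm long (its y), top 45 mm high; origin at the centre of its underside. Three places along it, 116 mm apart: two hold a cup, one the tile.
- tile: Fixed patterned square tile on the shelf, 96 x 96 mm, 8 mm thick, origin at the centre of its underside, sides parallel to the shelf's: the jar's place; its top is 53 mm above the counter.
- cup_a: White espresso cup upside down on its saucer (one piece), 92 mm diameter, 55 mm high, origin under its centre, on the shelf: leave alone.
- cup_b: Like cup_a, at another place on the shelf: leave alone.
- kettle: White electric kettle, 144 mm diameter, 190 mm high, on the counter to the left, origin under its centre: leave alone.
- spoon: Steel spoon, 140 mm, lying on the counter behind the jar stand: leave alone.
- choc0: Round dark chocolate in a gold foil cup, 29 mm diameter up to 13 mm, domed above, 21 mm high, hard, 14 g, origin under its centre; on the counter; four to six are present. Let fall down the same spot in the jar they can pile up.
- choc1: Round dark chocolate in a gold foil cup, 29 mm diameter up to 13 mm, domed above, 21 mm high, hard, 14 g, origin under its centre; on the counter; four to six are present. Let fall down the same spot in the jar they can pile up.
- choc2: Round dark chocolate in a gold foil cup, 29 mm diameter up to 13 mm, domed above, 21 mm high, hard, 14 g, origin under its centre; on the counter; four to six are present. Let fall down the same spot in the jar they can pile up.
- choc3: Round dark chocolate in a gold foil cup, 29 mm diameter up to 13 mm, domed above, 21 mm high, hard, 14 g, origin under its centre; on the counter; four to six are present. Let fall down the same spot in the jar they can pile up.
- choc4: Round dark chocolate in a gold foil cup, 29 mm diameter up to 13 mm, domed above, 21 mm high, hard, 14 g, origin under its centre; on the counter; four to six are present. Let fall down the same spot in the jar they can pile up.
- choc5: Round dark chocolate in a gold foil cup, 29 mm diameter up to 13 mm, domed above, 21 mm high, hard, 14 g, origin under its centre; on the counter; four to six are present. Let fall down the same spot in the jar they can pile up.
Not all that is in view belongs to the job. Leave any yellow look-alike of the lid alone. There is more than one size of the stand; the one meant has the size given above.

How it is judged (in metres and radians):
On the way, in this order (a step that is already met when the one before it is completed fails the run):
1. the lid is off and laid aside on the counter (height (world z) of lid below 0.05 m and horizontal distance between lid and jar above 0.08 m), for 0.2 s.
2. every chocolate is in the jar (horizontal distance between each of choc0, choc1, choc2, choc3, choc4, choc5 and jar below 0.055 m and z of choc0 in the frame of jar between 0 and 0.093 m and z of choc1 in the frame of jar between 0 and 0.093 m and z of choc2 in the frame of jar between 0 and 0.093 m and z of choc3 in the frame of jar between 0 and 0.093 m and z of choc4 in the frame of jar between 0 and 0.093 m and z of choc5 in the frame of jar between 0 and 0.093 m), for 0.2 s.
3. the lid is screwed closed on the jar in its stand (horizontal distance between lid and jar below 0.006 m and z of lid in the frame of jar between 0.095 and 0.1025 m and (angle between the x axis of lid and the x axis of jar, either way round below 0.2 rad or angle between the x axis of lid and the y axis of jar, either way round below 0.2 rad) and horizontal distance between jar and stand below 0.015 m and z of jar in the frame of stand below 0.012 m), for 0.2 s.
At the end, for the whole second after the job is handed in: All chocolates in the jar, below its mouth; lid on the neck (origin 95 to 102.5 mm above the jar's, 6 mm off axis at most), bar within 0.2 rad of square with the jar; jar upright within 0.06 rad, at rest, released, on the tile within 20 mm of its centre (all of step 2 and horizontal distance between lid and jar below 0.006 m and z of lid in the frame of jar between 0.095 and 0.1025 m and (angle between the x axis of lid and the x axis of jar, either way round below 0.2 rad or angle between the x axis of lid and the y axis of jar, either way round below 0.2 rad) and horizontal distance between jar and tile below 0.02 m and z of jar in the frame of tile between 0.004 and 0.011 m and angle between jar's own z axis and vertical below 0.06 rad and linear speed of jar below 0.02 m/s and contact force between each of jar, lid and the fingers below 0.1 N); the robot touches nothing.
It fails at once if a cup, the kettle or the spoon is moved more than 30 mm (distance of any of cup_a, cup_b, kettle, spoon from where it was at the start of the episode above 0.03 m).
It fails at once if the jar is tipped more than 0.5 rad (angle between jar's own z axis and vertical above 0.5 rad).
It fails at once if the jar is banged down on the tile (over 80 N) (contact force between jar and tile above 80 N).
Of choc0, choc1, choc2, choc3, choc4, choc5 only 4 to 6 are there at a start; the rules pass over those that are not, and their reading is None.
At some moment in a run one of choc0, choc1, choc2, choc3, choc4, choc5 may be knocked a few centimetres aside while the robot is not near it.
It also fails if it takes over 210 s, if anything falls off the work surface, if the arm or the gripper's body presses on something with over 40 N, if the wrist force passes 120 N, or if a joint passes its speed limit or range.

## Working session

There is one attempt and no reset: what is moved stays moved. The work goes in short steps, Python scripts to look and compute and a tool call to move; the robot and the scene stay as the last step left them, time stands still between calls to the robot, and variables do not carry over. Pictures are saved under pics/ and viewed, at most 14 in all, crops included, and the job is handed in when it is done.

Besides the shell and the picture viewer there is one more tool, called after ">>>" as name(argument=value, ...) on one line, values as JSON. jog_arm: Moves the arm, as the interface text tells. Its arguments: {"type":"object","properties":{"rows":{"type":"array","items":{"type":"array","items":{"type":"number"}}}},"required":["rows"]}

```bash
mkdir -p pics
python3 - <<'E'
from bench import robot
import cv2,numpy as np
for n in("scene","top"):
    f=robot.grab_frame(n);cv2.imwrite(f"pics/{n}0.png",f[:,:,::-1])
    print(n,robot.camera_info(n))
print(robot.camera_info("wrist"));print(robot.get_state())
E
```

```text
scene {'mtx': array([[534.07369994,   0.        , 312.23938681],
       [  0.        , 534.07369994, 230.52398667],
       [  0.        ,   0.        ,   1.        ]]), 'origin': array([1233.00857124, -272.36493291,  760.98033222]), 'orientation': array([ 0.77351911,  0.46480979, -0.23017583, -0.36419656])}
top {'mtx': array([[599.67030578,   0.        , 318.79620861],
       [  0.        , 599.67030578, 233.71663948],
       [  0.        ,   0.        ,   1.        ]]), 'origin': array([ 334.95253738,  123.88986043, 1460.93012202]), 'orientation': array([-0.69637531,  0.71482867, -0.04455733,  0.04578263])}
{'mtx': array([[344.06674441,   0.        , 319.38371047],
       [  0.        , 344.06674441, 242.23069632],
       [  0.        ,   0.        ,   1.        ]]), 'tool_from_camera': array([[-1.22852501e-04, -9.56720491e-01, -2.91008397e-01,
         7.89711311e+01],
       [ 9.99999967e-01, -5.14611707e-05, -2.52977377e-04,
        -9.14035633e-01],
       [ 2.27053008e-04, -2.91008418e-01,  9.56720465e-01,
        -1.62196608e+02],
       [ 0.00000000e+00,  0.00000000e+00,  0.00000000e+00,
         1.00000000e+00]])}
{'clock': 0.1, 'joint_pos': array([-1.31470442e+00,  9.17829337e-02,  1.23174569e+00, -2.80999793e-06,
        1.81978699e+00, -5.66922070e-02]), 'dq': array([-0.0004474 , -0.00255226, -0.00200012, -0.00074033,  0.00080597,
       -0.00099281]), 'tau': array([ 3.35909790e-03, -4.47856522e+01, -4.07569993e+01,  7.01065734e-02,
        2.83660647e-02, -1.13226367e-04]), 'eef_pos': array([ 184.56191733, -570.63854112,  221.63149377]), 'eef_rot': array([ 9.87795354e-01,  1.55754921e-01, -8.71024597e-05, -8.57066859e-04]), 'contact_force': array([-0.85211445, -0.30288991, -0.0888116 ]), 'torque': array([-0.00386352, -0.00982652,  0.02434896]), 'grip_force': 0.0, 'gripper_width': 88.05481424517276}
```

View pics/top0.png

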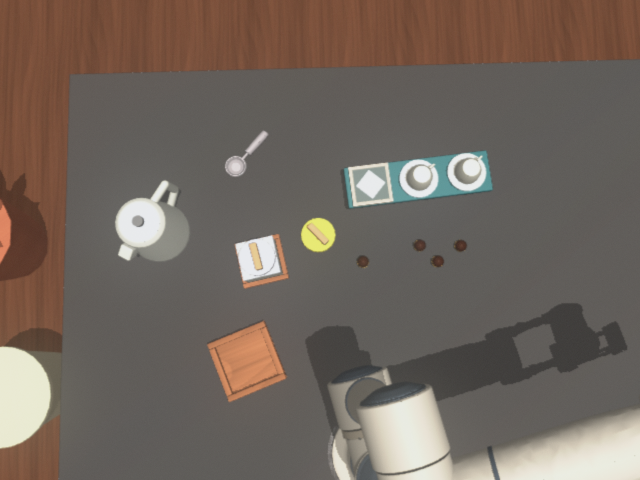

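View pics/scene0.png

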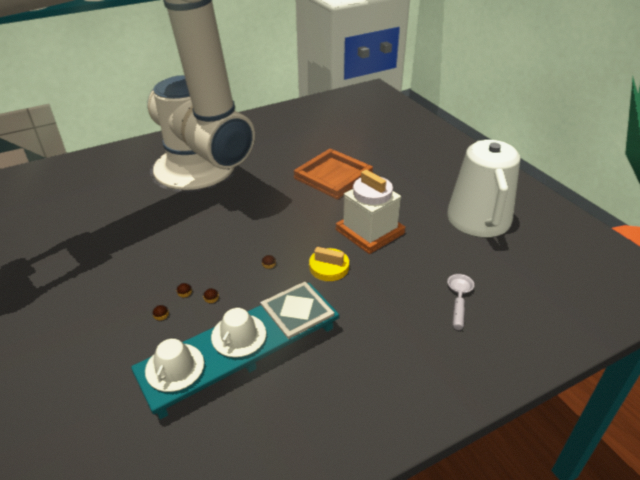

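The top view shows the jar with its silver lid at about (260,256). Chocolates are at (363,261), (420,245), (438,261) and (461,246), and the tile is at (371,184). There are two stands: the small one under the jar at (262,262) and a larger tray at (247,360). The small one fits 110.5 mm. There are two lids, aluminium on the jar at (258,256) and yellow at (318,235). I want the aluminium one and will confirm it in a crop.

```bash
cat > h.py <<'E'
import numpy as np,cv2
from scipy.spatial.transform import Rotation as R
from bench import robot
def cam(n,st=None):
    c=robot.camera_info(n);K=c["mtx"]
    if n!="wrist": return K,R.from_quat(c["orientation"]).as_matrix(),np.array(c["origin"])
    st=st or robot.get_state();Rt=R.from_quat(st["eef_rot"]).as_matrix();T=c["tool_from_camera"]
    return K,Rt@T[:3,:3],Rt@T[:3,3]+st["eef_pos"]
def ray(c,uv,z):
    K,Rm,o=c;d=Rm@np.linalg.solve(K,[uv[0],uv[1],1.]);return o+d*(z-o[2])/d[2]
def proj(c,p):
    K,Rm,o=c;q=K@(Rm.T@(np.array(p,float)-o));return q[:2]/q[2]
def tool(p,st=None):   # world point -> shift in tool axes, cm
    st=st or robot.get_state();return R.from_quat(st["eef_rot"]).as_matrix().T@(np.array(p)-st["eef_pos"])/10
def shot(n,name):
    st=robot.get_state();f=robot.grab_frame(n)[:,:,::-1].copy();cv2.imwrite(f"pics/{name}.png",f);return f,cam(n,st),st
E
python3 - <<'E'
from h import *
c=cam("top");f=cv2.imread("pics/top0.png")
for nm,uv,z in [("lidgrip",(257,256),149),("stand SW",(0,0),20),("tile",(371,184),53),("choc",(363,261),15),("choc",(420,245),15),("choc",(438,261),15),("choc",(461,246),15),("yellow",(318,235),18),("bigstand",(247,361),15)]:
    print(nm,ray(c,uv,z).round())
a=cv2.resize(f[210:290,220:360],None,fx=5,fy=5,interpolation=cv2.INTER_CUBIC);cv2.imwrite("pics/crop1.png",a)
E
```

```text
lidgrip [458. 261. 149.]
stand SW [1144.  923.   20.]
tile [633.  -4.  53.]
choc [452.  19.  15.]
choc [ 487. -121.   15.]
choc [ 447. -162.   15.]
choc [ 482. -220.   15.]
yellow [517. 126.  18.]
bigstand [222. 302.  15.]
```

View pics/crop1.png

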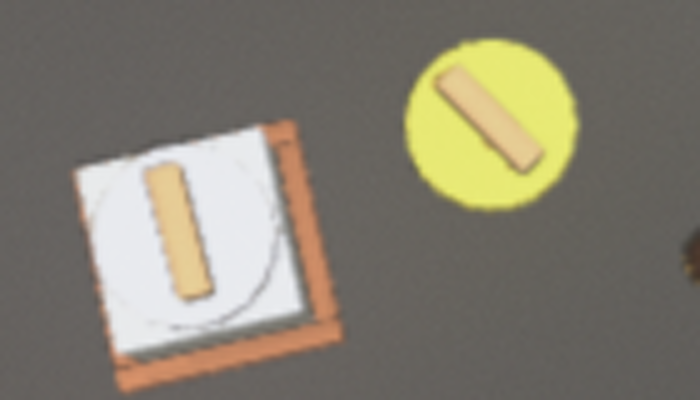

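The crop confirms the aluminium lid with its bar at crop (180,232) on the jar in the small stand. The yellow look-alike at (490,125) stays untouched. Next I'll move to a close overview.

Run:
```python
from h import *
st=robot.get_state();print(tool([350,-300,330]).round(2),tool([500,20,330]).round(2))
```

```text
[ 24.07 -20.68 -10.8 ] [ 48.19 -46.51 -10.75]
```

>>> jog_arm(rows=[[24,-20.7,-10.8,0,100],[24,-20.7,-10.8,0,100],[24,-20.7,-10.8,0,100],[24,-20.7,-10.8,0,100],[24,-20.7,-10.8,0,100],[24,-20.7,-10.8,0,100],[24,-20.7,-10.8,0,100],[24,-20.7,-10.8,0,100]])

```text
clock: 0.9
eef_pos: [351.1, -297.4, 333.0]
eef_rot: [0.987, 0.158, 0.002, 0.001]
contact_force: [0.3, -0.3, -0.0]
gripper_width: 87.6
grip_force: 0.0
```

>>> jog_arm(rows=[[24.2,-25.8,0,0,100],[24.2,-25.8,0,0,100],[24.2,-25.8,0,0,100],[24.2,-25.8,0,0,100],[24.2,-25.8,0,0,100],[24.2,-25.8,0,0,100],[24.2,-25.8,0,0,100],[24.2,-25.8,0,0,100]])

```text
clock: 1.7
eef_pos: [501.4, 23.6, 328.3]
eef_rot: [0.987, 0.159, -0.002, -0.001]
contact_force: [-0.2, 0.1, -0.5]
gripper_width: 87.8
grip_force: 0.0
```

Run:
```python
from h import *
f,c,st=shot("wrist","w1");print(st["eef_pos"],st["clock"],st["joint_pos"])
for nm,p in dict(grip=(458,261,149),c0=(452,19,10),c1=(487,-121,10),c2=(447,-162,10),c3=(482,-220,10),tile=(633,-4,53)).items(): print(nm,proj(c,p).round())
```

```text
[501.38341164  23.5658074  328.33494685] 1.7 [-2.16376558e-02 -1.19918800e-01  1.25010047e+00  1.29390402e-03
  2.01471399e+00  1.23135459e+00]
grip [ 79. 186.]
c0 [313. 229.]
c1 [412. 236.]
c2 [427. 269.]
c3 [473. 259.]
tile [378. 104.]
```

View pics/w1.png

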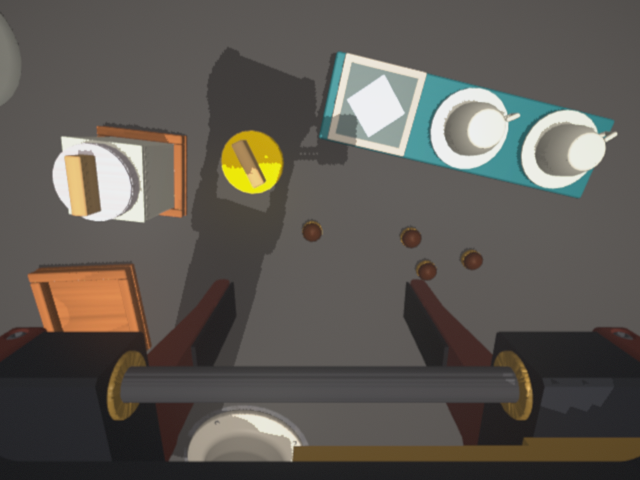

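The view shows four chocolates at (312,231), (412,237), (427,270) and (473,260). The tile is at (377,105), the lid bar at (82,184), and the yellow lid (252,162) is ignored. Next I'll go over the jar.

Run:
```python
from h import *
st=robot.get_state();c=cam("wrist",st)
t=[ray(c,u,53) for u in[(348,55),(426,72),(403,157),(329,137)]];print("tile",np.mean(t,0),[ (t[i+1]-t[i]).round() for i in range(3)])
print("grip",ray(c,(85,184),149))
for u in[(312,231),(412,237),(427,270),(473,260)]:print(ray(c,u,10).round(1))
print(tool([458,261,250]).round(2))
```

```text
tile [629.09597399  -6.00110879  53.        ] [array([ 11., -91.,   0.]), array([-97., -11.,   0.]), array([-6., 94.,  0.])]
grip [461.15522132 253.82868648 149.        ]
[448.3  17.3  10. ]
[ 485.1 -123.6   10. ]
[ 444.4 -164.9   10. ]
[ 480.4 -223.4   10. ]
[  3.4  -24.06   7.89]
```

>>> jog_arm(rows=[[3.4,-23.7,7.9,0,100],[3.4,-23.7,7.9,0,100],[3.4,-23.7,7.9,0,100],[3.4,-23.7,7.9,0,100],[3.4,-23.7,7.9,0,100],[3.4,-23.7,7.9,0,100],[3.4,-23.7,7.9,0,100],[3.4,-23.7,7.9,0,100]])

```text
clock: 2.55
eef_pos: [460.4, 253.8, 252.2]
eef_rot: [0.988, 0.155, 0.0, 0.0]
contact_force: [1.5, 0.3, -1.3]
gripper_width: 87.6
grip_force: 0.0
```

Run:
```python
from h import *
f,c,st=shot("wrist","w2");print(st["eef_pos"],st["clock"],st["joint_pos"])
cv2.imwrite("pics/w2c.png",cv2.resize(f[120:360,160:480],None,fx=2.5,fy=2.5))
```

```text
[460.43638441 253.82436943 252.22979748] 2.55 [ 4.39706877e-01 -1.00988652e-01  1.36965718e+00 -9.47911623e-04
  1.87231387e+00  1.69976845e+00]
```

View pics/w2c.png

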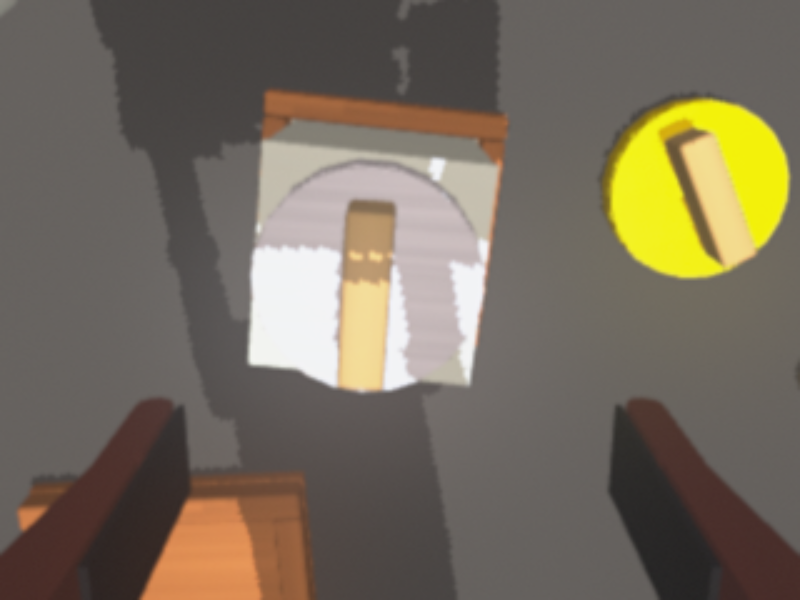

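The bar top has corners at crop (348,206), (395,206), (384,389) and (339,389). The stand's rear edge runs (266,92) to (506,118).

```bash
cat >> h.py <<'E'
def crop(pts,x0,y0,s): return [(x0+a/s,y0+b/s) for a,b in pts]
E
python3 - <<'E'
from h import *
st=robot.get_state();c=cam("wrist",st)
b=np.array([ray(c,u,149) for u in crop([(348,206),(395,206),(384,389),(339,389)],160,120,2.5)])
print(b.mean(0),b[0]-b[3],b[1]-b[2],b[0]-b[1]);d=b[0]+b[1]-b[2]-b[3];print("bar ang",np.degrees(np.arctan2(d[1],d[0])))
s=[ray(c,u,20) for u in crop([(266,92),(506,118)],160,120,2.5)];e=s[0]-s[1];print("stand edge",e,"xang",np.degrees(np.arctan2(e[1],e[0]))-90)
s=[ray(c,u,101) for u in crop([(262,138),(501,163),(470,384),(249,362)],160,120,2.5)];print("jar top",np.mean(s,0),s)
x=R.from_quat(st["eef_rot"]).as_matrix()[:,0];print("yaw",np.degrees(np.arctan2(x[1],x[0])))
m=b.mean(0);print(tool([m[0],m[1],118]))
E
```

```text
[457.13100089 264.52894184 149.        ] [59.75709396 14.8874953   0.        ] [59.6644528 15.1805276  0.       ] [-4.46905451 13.96463858  0.        ]
bar ang 14.132220191336243
stand edge [-21.93352209 105.81746995   0.        ] xang 11.710267965855579
jar top [456.380658   264.42140376 101.        ] [array([489.85861451, 315.69372286, 101.        ]), array([507.65023198, 230.73038609, 101.        ]), array([422.75886929, 213.19270746, 101.        ]), array([405.25491624, 298.06879863, 101.        ])]
yaw 17.756376957628508
[-0.01681455 -1.13498655 13.45254219]
```

>>> jog_arm(rows=[[0,-1.1,0,3.7,100],[0,-1.1,4,3.7,100],[0,-1.1,8,3.7,100],[0,-1.1,11.6,3.7,100],[0,-1.1,12.6,3.7,100],[0,-1.1,12.6,3.7,100],[0,-1.1,12.6,3.7,10],[0,-1.1,12.6,3.7,0]])

```text
clock: 3.4
eef_pos: [457.6, 266.5, 128.6]
eef_rot: [0.992, 0.124, 0.002, -0.001]
contact_force: [-0.8, 0.8, 0.0]
gripper_width: 75.6
grip_force: 0.0
```

>>> jog_arm(rows=[[0,0,0,0,0],[0,0,0,0,0],[0,0,0,0,0],[0,0,0,0,0],[0,0,0,0,0]])

```text
clock: 3.9
eef_pos: [456.2, 266.3, 125.6]
eef_rot: [0.992, 0.124, -0.0, 0.0]
contact_force: [0.2, -0.1, 0.2]
gripper_width: 35.5
grip_force: 0.0
```

>>> jog_arm(rows=[[0,0.15,0,0,0],[0,0.15,0,0,0],[0,0.15,0,0,0],[0,0.15,0,0,0],[0,0.15,0,0,0],[0,0.15,0,0,0]])

```text
clock: 4.5
eef_pos: [456.5, 264.8, 125.6]
eef_rot: [0.992, 0.124, -0.0, 0.0]
contact_force: [0.5, 0.2, -0.7]
gripper_width: 15.5
grip_force: 30.0
```

>>> jog_arm(rows=[[0,0,0,-6,0],[0,0,0,-12,0],[0,0,0,-18,0],[0,0,0,-24,0],[0,0,0,-30,0],[0,0,0,-36,0],[0,0,0,-42,0],[0,0,0,-43,0]])

```text
clock: 5.3
eef_pos: [456.5, 264.9, 125.6]
eef_rot: [0.877, 0.48, -0.0, -0.0]
contact_force: [0.2, -0.1, 0.8]
gripper_width: 15.9
grip_force: 30.0
```

>>> jog_arm(rows=[[0,0,0,0,0],[0,0,-0.3,0,0],[0,0,-0.6,0,0],[0,0,-1,0,0]])

```text
clock: 5.7
eef_pos: [456.5, 264.8, 135.8]
eef_rot: [0.878, 0.479, -0.0, -0.0]
contact_force: [1.1, -0.7, -1.0]
gripper_width: 15.7
grip_force: 30.0
```

>>> jog_arm(rows=[[0,0,-4.5,0,0],[0,0,-4.5,0,0],[-4.5,0.7,-4.5,0,0],[-9,1.5,-4.5,0,0],[-14,2.3,-4,0,0],[-14,2.3,0,0,0],[-14,2.3,4.5,0,0],[-14,2.3,9,0,0]])

```text
clock: 6.5
eef_pos: [400.7, 134.4, 45.2]
eef_rot: [0.878, 0.478, 0.002, 0.0]
contact_force: [1.2, 0.3, -1.1]
gripper_width: 15.4
grip_force: 30.0
```

>>> jog_arm(rows=[[0,0,1.5,0,0],[0,0,2.1,0,0],[0,0,2.3,0,0],[0,0,2.4,0,0]])

```text
clock: 6.9
eef_pos: [401.6, 135.1, 23.9]
eef_rot: [0.878, 0.479, 0.002, 0.0]
contact_force: [-0.4, 0.7, -1.2]
gripper_width: 15.9
grip_force: 30.0
```

>>> jog_arm(rows=[[0,0,0.1,0,0],[0,0,0.2,0,0],[0,0,0.2,0,0]])

```text
clock: 7.2
eef_pos: [400.8, 134.9, 20.6]
eef_rot: [0.878, 0.479, 0.001, 0.0]
contact_force: [0.1, 0.3, 0.8]
gripper_width: 16.0
grip_force: 30.0
```

>>> jog_arm(rows=[[0,0,0,0,55],[0,0,0,0,55],[0,0,0,0,55],[0,0,-5,0,55],[0,0,-9,0,55],[-3.7,3,-13,0,55],[-6,7,-15,0,55],[-7.4,10.4,-15,0,55]])

```text
clock: 8.0
eef_pos: [448.9, 15.1, 174.0]
eef_rot: [0.878, 0.48, 0.003, 0.002]
contact_force: [0.5, -0.3, 0.8]
gripper_width: 48.3
grip_force: 0.0
```

```bash
cat >> h.py <<'E'
def chocs(n,name):
    f,c,st=shot(n,name);h=cv2.cvtColor(f,cv2.COLOR_BGR2HSV)
    m=((h[...,0]<25)|(h[...,0]>170))&(h[...,1]>90)&(h[...,2]<130)
    k,_,s,ce=cv2.connectedComponentsWithStats(m.astype(np.uint8))
    for i in range(1,k):
        if s[i,4]>25:
            p=ray(c,ce[i],11)
            if 250<p[0]<720 and -450<p[1]<400 and s[i,4]<6000: print(n,"px",ce[i].round(),"area",s[i,4],p.round(1),"shift",tool([p[0],p[1],4],st).round(2))
    print(st["eef_pos"].round(1),"clock",st["clock"])
E
python3 - <<'E'
from h import *
chocs("wrist","w3");chocs("top","t3")
E
```

```text
wrist px [195.  34.] area 507 [449.7 208.8  11. ] shift [ 16.28 -10.49  16.99]
wrist px [202.  35.] area 196 [453.9 205.   11. ] shift [16.2  -9.94 17.  ]
wrist px [135.  39.] area 55 [404.7 232.7  11. ] shift [ 15.87 -15.57  16.96]
wrist px [15. 97.] area 1754 [286.4 254.8  11. ] shift [ 11.34 -26.73  16.88]
wrist px [203. 139.] area 462 [402.5 138.8  11. ] shift [  7.84 -10.69  16.96]
wrist px [308. 111.] area 31 [495.5 107.3  11. ] shift [10.22 -1.16 17.03]
wrist px [317. 219.] area 690 [448.8  20.7  11. ] shift [ 0.41 -0.41 17.  ]
wrist px [233. 343.] area 2473 [298.6 -45.3  11. ] shift [-13.26  -9.49  16.89]
wrist px [408. 337.] area 3099 [ 461.6 -141.4   11. ] shift [-12.54   9.42  17.01]
wrist px [619. 330.] area 58 [ 656.2 -258.2   11. ] shift [-11.87  32.11  17.14]
wrist px [629. 355.] area 624 [ 655.  -293.5   11. ] shift [-14.9   33.91  17.14]
wrist px [598. 360.] area 87 [ 623.9 -281.2   11. ] shift [-15.54  30.63  17.12]
[448.9  15.1 174. ] clock 8.0
top px [461. 245.] area 72 [ 484.3 -220.4   11. ] shift [-17.47  15.15  16.95]
top px [438. 261.] area 53 [ 446.5 -164.1   11. ] shift [-14.8    8.91  16.9 ]
[451.3   9.4 172.3] clock 8.05
```

View pics/w3.png

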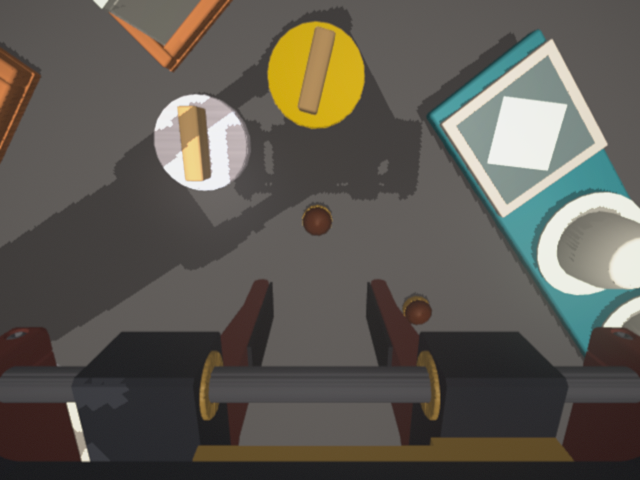

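The lid lies at (203,142) clear of everything, choc0 is at (317,219), and choc1 is beside the finger at (417,311). Next I'll grasp choc0.

Run:
```python
from h import *
st=robot.get_state();print(st["eef_pos"],tool([449,19.5,4]))
```

```text
[449.45194133  12.14066914 170.72167634] [ 0.59542721 -0.48953426 16.67065194]
```

>>> jog_arm(rows=[[0.4,-0.2,4,0,60],[0.4,-0.2,9,0,60],[0.4,-0.2,13,0,60],[0.4,-0.2,16,0,60],[0.4,-0.2,16.7,0,60],[0.4,-0.2,16.7,0,60],[0.4,-0.2,16.7,0,10],[0.4,-0.2,16.7,0,10]])

```text
clock: 8.9
eef_pos: [448.2, 20.9, 3.1]
eef_rot: [0.878, 0.479, 0.0, 0.0]
contact_force: [0.1, 0.1, 0.4]
gripper_width: 40.0
grip_force: 0.0
```

>>> jog_arm(rows=[[0,0,0,0,10],[0,0,0,0,10],[0,0,0,0,10]])

```text
clock: 9.2
eef_pos: [448.2, 20.7, 3.0]
eef_rot: [0.878, 0.479, 0.0, 0.0]
contact_force: [-0.5, -0.0, 2.0]
gripper_width: 27.7
grip_force: 30.0
```

>>> jog_arm(rows=[[0,0,-5,0,10],[1,-0.6,-10,0,10],[4.5,-2.6,-14,0,10],[8.8,-5,-14,0,10],[13,-7.5,-14,0,10],[17.5,-10,-14,0,10],[21.9,-12.5,-14,0,10],[21.9,-12.5,-13,0,10]])

```text
clock: 10.0
eef_pos: [461.2, 277.3, 133.2]
eef_rot: [0.877, 0.481, 0.001, -0.001]
contact_force: [0.3, -0.8, 0.1]
gripper_width: 27.8
grip_force: 30.0
```

>>> jog_arm(rows=[[0,0,0.8,0,10],[0,0,0.8,0,10],[0,0,0.8,0,10]])

```text
clock: 10.3
eef_pos: [461.5, 270.8, 124.3]
eef_rot: [0.878, 0.478, -0.0, 0.0]
contact_force: [0.2, 0.6, 0.1]
gripper_width: 27.7
grip_force: 30.0
```

>>> jog_arm(rows=[[0,0,0,0,60],[0,0,0,0,60],[0,0,0,0,60],[0,0,0,0,60],[0,0,-3,0,60]])

```text
clock: 10.8
eef_pos: [459.6, 271.3, 150.4]
eef_rot: [0.878, 0.479, -0.004, -0.0]
contact_force: [-0.2, 0.4, 0.4]
gripper_width: 52.7
grip_force: 0.0
```

Run:
```python
from h import *
chocs("top","t4")
f=cv2.imread("pics/t4.png");cv2.imwrite("pics/t4c.png",cv2.resize(f[120:340,200:520],None,fx=2.5,fy=2.5))
```

```text
top px [447. 240.] area 85 [ 496.7 -187.    11. ] shift [-36.41  28.01  14.78]
top px [420. 245.] area 70 [ 486.9 -120.8   11. ] shift [-31.38  23.6   14.76]
top px [437. 261.] area 90 [ 446.8 -160.8   11. ] shift [-36.9   22.39  14.81]
[459.6 271.3 150.4] clock 10.8
```

Choc3 was knocked to about (497,-187), which is a known hazard. Next is choc1.

>>> jog_arm(rows=[[-4,2.9,0,0,50],[-8,5.8,0,0,50],[-12,8.7,0,0,50],[-16,11.6,0,0,50],[-20,14.5,1,0,50],[-24,17.4,2,0,50],[-28,20.3,4,0,50],[-31.9,23.3,5,0,50]])

```text
clock: 11.65
eef_pos: [483.8, -119.6, 104.8]
eef_rot: [0.878, 0.479, 0.0, 0.0]
contact_force: [0.7, -0.1, 0.4]
gripper_width: 44.0
grip_force: 0.0
```

>>> jog_arm(rows=[[0,0,0,0,50],[0,0,0,0,50]])

```text
clock: 11.85
eef_pos: [484.1, -118.6, 105.3]
eef_rot: [0.879, 0.478, -0.0, -0.0]
contact_force: [0.3, 0.5, 0.9]
gripper_width: 43.9
grip_force: 0.0
```

Run:
```python
from h import *
chocs("wrist","w5")
```

```text
wrist px [ 2. 31.] area 102 [387.3 118.8  11. ] shift [ 14.66 -21.03  10.15]
wrist px [323. 244.] area 1081 [ 485.  -118.9   11. ] shift [ 0.02  0.1  10.13]
wrist px [240. 344.] area 2460 [ 377.1 -155.3   11. ] shift [-8.9  -6.98 10.14]
wrist px [399. 342.] area 2550 [ 492.4 -228.3   11. ] shift [-8.75  6.67 10.13]
wrist px [310. 309.] area 980 [ 445.4 -160.5   11. ] shift [-5.61 -0.96 10.13]
wrist px [361. 302.] area 42 [ 484.3 -177.7   11. ] shift [-4.94  3.24 10.13]
wrist px [625. 352.] area 790 [ 651.2 -343.    11. ] shift [-9.74 26.24 10.11]
[ 484.1 -118.6  105.3] clock 11.85
```

>>> jog_arm(rows=[[0,0.1,4.5,0,50],[0,0.1,8.5,0,50],[0,0.1,10.2,0,50],[0,0.1,10.2,0,50],[0,0.1,10.2,0,10],[0,0.1,10.2,0,10],[0,0.1,10.2,0,10],[0,0.1,10.2,0,10]])

```text
clock: 12.7
eef_pos: [485.9, -118.0, 4.6]
eef_rot: [0.878, 0.479, 0.001, 0.0]
contact_force: [0.2, 1.8, 4.1]
gripper_width: 27.9
grip_force: 30.0
```

>>> jog_arm(rows=[[0,0,-5,0,10],[1,-0.8,-9.5,0,10],[5,-3.9,-12.5,0,10],[9,-7,-14,0,10],[13,-10.1,-14,0,10],[17,-13.2,-14,0,10],[21,-16.4,-14,0,10],[25,-19.5,-14,0,10]])

```text
clock: 13.5
eef_pos: [457.3, 185.4, 144.0]
eef_rot: [0.878, 0.479, 0.001, 0.0]
contact_force: [1.9, 0.1, 0.4]
gripper_width: 27.9
grip_force: 30.0
```

>>> jog_arm(rows=[[4.7,-3.7,0,0,10],[4.7,-3.7,0,0,10],[4.7,-3.7,1.9,0,10],[4.7,-3.7,1.9,0,10],[4.7,-3.7,1.9,0,10]])

```text
clock: 14.0
eef_pos: [452.0, 242.2, 124.4]
eef_rot: [0.878, 0.478, -0.001, 0.0]
contact_force: [-0.3, 0.5, 0.3]
gripper_width: 27.8
grip_force: 30.0
```

>>> jog_arm(rows=[[0,0,-0.5,0,10],[1.2,-0.8,-0.5,0,10],[1.2,-0.8,0,0,10],[1.2,-0.8,0,0,10],[1.2,-0.8,0,0,10]])

```text
clock: 14.5
eef_pos: [451.6, 257.4, 124.0]
eef_rot: [0.878, 0.479, -0.001, 0.0]
contact_force: [-0.2, 0.0, -0.9]
gripper_width: 28.1
grip_force: 30.0
```

>>> jog_arm(rows=[[0,0,0,0,55],[0,0,0,0,50],[0,0,0,0,50],[0,0,-3,0,50],[-4,2.5,-3,0,50],[-8,5,-3,0,50],[-12,7.5,-3,0,50],[-16,10,-3,0,50]])

```text
clock: 15.3
eef_pos: [449.1, 67.3, 154.8]
eef_rot: [0.878, 0.479, 0.0, 0.0]
contact_force: [0.8, -0.3, 0.2]
gripper_width: 43.9
grip_force: 0.0
```

>>> jog_arm(rows=[[-4,2.5,0,0,50],[-8,5,0,0,50],[-12,7.5,1,0,50],[-16,10,3,0,50],[-19.5,12.1,4.5,0,50],[-19.5,12.1,4.5,0,50],[-19.5,12.1,4.5,0,50]])

```text
clock: 16.0
eef_pos: [445.1, -161.1, 109.2]
eef_rot: [0.878, 0.478, -0.0, -0.001]
contact_force: [-0.6, 0.6, -0.0]
gripper_width: 43.9
grip_force: 0.0
```

Run:
```python
from h import *
chocs("wrist","w6")
```

```text
wrist px [391. 236.] area 644 [ 494.1 -185.9   11. ] shift [ 0.57  5.48 10.51]
wrist px [321. 243.] area 510 [ 444.6 -160.8   11. ] shift [-1.000e-02 -4.000e-02  1.052e+01]
wrist px [248. 327.] area 1717 [ 352. -190.   11.] shift [-7.49 -6.22 10.53]
wrist px [391. 327.] area 1690 [ 454.5 -256.1   11. ] shift [-7.47  5.97 10.51]
wrist px [613. 349.] area 1730 [ 606.5 -380.9   11. ] shift [-9.69 25.51 10.49]
wrist px [416. 413.] area 26 [ 429.5 -348.2   11. ] shift [-16.56   8.87  10.5 ]
wrist px [240. 423.] area 526 [ 284.7 -268.1   11. ] shift [-17.71  -7.63  10.52]
wrist px [404. 424.] area 552 [ 414.1 -353.    11. ] shift [-17.8    7.85  10.5 ]
[ 445.1 -161.1  109.2] clock 16.0
```

>>> jog_arm(rows=[[0,0,4.5,0,50],[0,0,9,0,50],[0,0,10.6,0,50],[0,0,10.6,0,50],[0,0,10.6,0,10],[0,0,10.6,0,10],[0,0,10.6,0,10],[0,0,10.6,0,10]])

```text
clock: 16.85
eef_pos: [446.3, -160.3, 4.6]
eef_rot: [0.878, 0.479, 0.001, 0.0]
contact_force: [0.1, 1.2, 3.0]
gripper_width: 27.7
grip_force: 30.0
```

>>> jog_arm(rows=[[0,0,-5,0,10],[0.5,-0.3,-9.5,0,10],[4,-2.3,-12.5,0,10],[8,-4.7,-14,0,10],[12,-7,-14,0,10],[16,-9.4,-14,0,10],[20,-11.7,-14,0,10],[20,-11.7,-14,0,10]])

```text
clock: 17.65
eef_pos: [455.0, 75.5, 143.6]
eef_rot: [0.876, 0.482, 0.001, -0.001]
contact_force: [-0.5, -1.0, -1.0]
gripper_width: 27.9
grip_force: 30.0
```

>>> jog_arm(rows=[[4,-2.4,0,0,10],[8,-4.8,0,0,10],[12,-7.1,0,0,10],[16.3,-9.5,0,0,10],[16.3,-9.5,0,0,10],[16.3,-9.5,1.9,0,10],[16.3,-9.5,1.9,0,10],[16.3,-9.5,1.9,0,10]])

```text
clock: 18.45
eef_pos: [463.8, 258.1, 124.3]
eef_rot: [0.878, 0.478, -0.001, 0.0]
contact_force: [0.2, 0.7, 0.2]
gripper_width: 27.9
grip_force: 30.0
```

>>> jog_arm(rows=[[0,0,0,0,55],[0,0,0,0,50],[0,0,0,0,50],[0,0,-3,0,50],[-3.9,2.9,-3,0,50],[-7.8,5.8,-3,0,50],[-11.7,8.7,-3,0,50],[-15.6,11.6,-3,0,50]])

```text
clock: 19.25
eef_pos: [476.8, 63.7, 155.2]
eef_rot: [0.878, 0.479, 0.001, 0.0]
contact_force: [1.1, -0.6, 0.5]
gripper_width: 44.1
grip_force: 0.0
```

>>> jog_arm(rows=[[-4,3,0,0,50],[-8,6,0,0,50],[-12,9,1,0,50],[-16,12,3,0,50],[-20.2,15,4.5,0,50],[-20.2,15,4.5,0,50],[-20.2,15,4.5,0,50]])

```text
clock: 19.95
eef_pos: [493.0, -186.8, 108.9]
eef_rot: [0.879, 0.478, -0.0, -0.001]
contact_force: [0.1, 0.5, 0.7]
gripper_width: 43.8
grip_force: 0.0
```

Run:
```python
from h import *
chocs("wrist","w7");chocs("top","t7")
```

```text
wrist px [323. 242.] area 1057 [ 494.9 -186.8   11. ] shift [ 0.1   0.17 10.49]
wrist px [240. 344.] area 2445 [ 383.8 -224.9   11. ] shift [-9.13 -7.07 10.5 ]
wrist px [400. 345.] area 2420 [ 500.1 -301.2   11. ] shift [-9.21  6.83 10.48]
wrist px [614. 349.] area 1759 [ 654.2 -406.2   11. ] shift [-9.64 25.48 10.45]
[ 493.  -186.8  108.9] clock 19.95
top px [473. 246.] area 55 [ 482.  -250.7   11. ] shift [-6.11  2.56 10.57]
[ 493.5 -185.6  109.7] clock 20.0
```

>>> jog_arm(rows=[[0,0.1,4.5,0,50],[0,0.1,9,0,50],[0,0.1,10.6,0,50],[0,0.1,10.6,0,50],[0,0.1,10.6,0,10],[0,0.1,10.6,0,10],[0,0.1,10.6,0,10],[0,0.1,10.6,0,10]])

```text
clock: 20.85
eef_pos: [495.5, -186.0, 5.1]
eef_rot: [0.878, 0.479, 0.001, 0.001]
contact_force: [0.8, 2.2, 5.6]
gripper_width: 27.9
grip_force: 30.0
```

>>> jog_arm(rows=[[0,0,-5,0,10],[0.5,-0.4,-9.5,0,10],[4,-3.2,-12.5,0,10],[7.8,-6.2,-14,0,10],[11.6,-9.2,-14,0,10],[15.3,-12.2,-14,0,10],[18,-14.4,-14,0,10],[18,-14.4,-14,0,10]])

```text
clock: 21.65
eef_pos: [470.2, 46.6, 143.8]
eef_rot: [0.877, 0.481, 0.0, -0.0]
contact_force: [-0.5, -0.3, 0.1]
gripper_width: 27.4
grip_force: 30.0
```

>>> jog_arm(rows=[[3.8,-3,0,0,10],[7.6,-6,0,0,10],[11.4,-9.1,0,0,10],[15.2,-12.1,0,0,10],[17.8,-14.2,0,0,10],[17.8,-14.2,1.9,0,10],[17.8,-14.2,1.9,0,10],[17.8,-14.2,1.9,0,10]])

```text
clock: 22.45
eef_pos: [448.0, 268.5, 124.1]
eef_rot: [0.878, 0.478, -0.001, 0.0]
contact_force: [0.0, -0.6, -0.7]
gripper_width: 28.1
grip_force: 30.0
```

Release, raise, and take a look into the jar.

>>> jog_arm(rows=[[0,0,0,0,60],[0,0,0,0,60],[0,0,0,0,60],[0,0,-4.5,0,60],[0,0,-9,0,60],[0,0,-13,0,60],[-2,0,-13,0,60],[-2,0,-13,0,60]])

```text
clock: 23.25
eef_pos: [437.2, 252.1, 257.3]
eef_rot: [0.878, 0.478, 0.002, 0.0]
contact_force: [-0.3, 1.0, 0.0]
gripper_width: 52.7
grip_force: 0.0
```

Run:
```python
from h import *
f,c,st=shot("wrist","w8");chocs("top","t8");print(proj(c,(456.5,264.6,119)))
g=cv2.imread("pics/t8.png")
a=cv2.resize(f[100:400,120:520],(800,600));cv2.imwrite("pics/w8c.png",a)
```

```text
[437.2 252.5 255.4] clock 23.3
[331.24998152 207.65478193]
```

View pics/w8c.png

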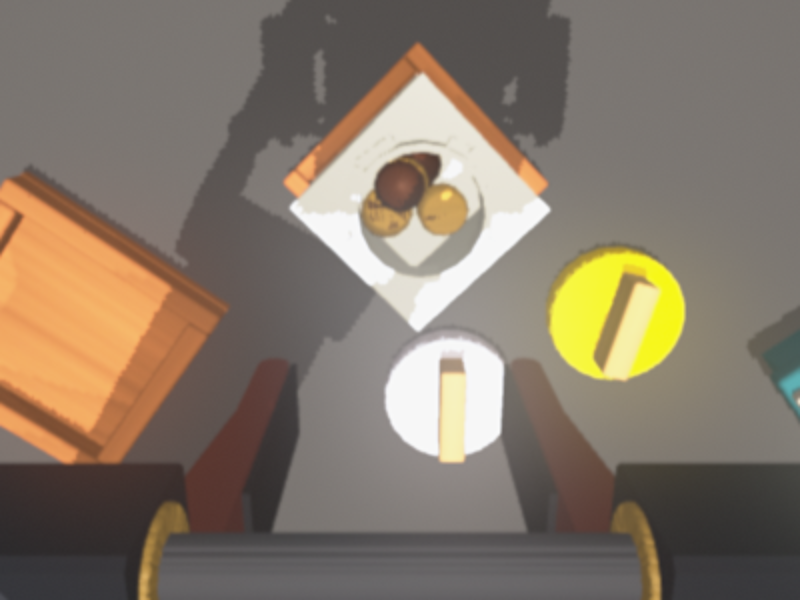

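View pics/t8.png

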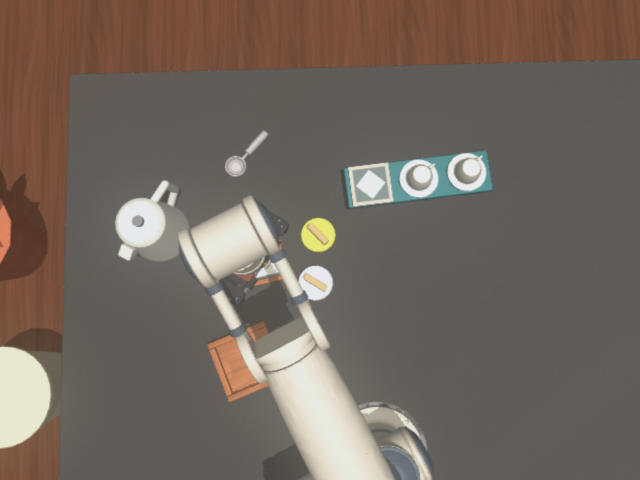

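The jar holds all four chocolates (crop around (410,195), two layers, well below the mouth), and the counter is empty of others. The lid is at crop (450,395) with the bar at (452,416). Next I'll compute the jar centre and lid grip.

Run:
```python
from h import *
st=robot.get_state();st=dict(st);print(st["eef_pos"])
st["eef_pos"]=np.array([437.2,252.1,257.3]);c=cam("wrist",st)
s=np.array([ray(c,u,101) for u in crop([(420,72),(551,210),(418,331),(290,209)],120,100,2)]);print("jar",s.mean(0),np.degrees([np.arctan2(*(s[i]-s[j])[1::-1]) for i,j in((0,1),(3,2),(0,3),(1,2))]))
b=np.array([ray(c,u,44) for u in crop([(441,373),(465,373),(464,461),(440,461)],120,100,2)]);d=b[0]+b[1]-b[2]-b[3];print("bar",b.mean(0),b[0]-b[3],np.degrees(np.arctan2(d[1],d[0])))
print("shift",tool([400.8,134.9,20.6]))
```

```text
[437.03311526 252.6890814  254.25866695]
jar [454.96743972 264.31083426 101.        ] [102.24526749 101.92912573  12.63397542  11.55585531]
bar [398.86581408 135.41209531  44.        ] [31.72412612 49.98731256  0.        ] 57.889442802198836
shift [-11.86680594   3.34123138  23.36343039]
```

>>> jog_arm(rows=[[-4,1.1,0,0,60],[-8,2.2,3,0,60],[-11.9,3.3,7,0,60],[-11.9,3.3,11.5,0,60],[-11.9,3.3,16,0,60],[-11.9,3.3,20.5,0,60],[-11.9,3.3,23,0,60],[-11.9,3.3,23.3,0,60]])

```text
clock: 24.15
eef_pos: [399.1, 134.8, 18.6]
eef_rot: [0.878, 0.479, -0.002, -0.001]
contact_force: [0.2, 0.3, -0.1]
gripper_width: 52.9
grip_force: 0.0
```

>>> jog_arm(rows=[[0,0,0,0,60],[0,0,0,0,60]])

```text
clock: 24.35
eef_pos: [399.9, 135.0, 20.8]
eef_rot: [0.878, 0.479, -0.001, -0.0]
contact_force: [-0.6, -0.3, -0.1]
gripper_width: 53.2
grip_force: 0.0
```

>>> jog_arm(rows=[[0.05,0.08,0,0,60],[0.05,0.08,0,0,0],[0.05,0.08,0,0,0],[0.05,0.08,0,0,0],[0.05,0.08,0,0,0],[0.05,0.08,0,0,0],[0.05,0.08,0,0,0],[0.05,0.08,0,0,0]])

```text
clock: 25.15
eef_pos: [401.3, 134.9, 21.6]
eef_rot: [0.878, 0.479, 0.0, 0.0]
contact_force: [-0.0, 0.4, 0.4]
gripper_width: 15.9
grip_force: 30.0
```

>>> jog_arm(rows=[[0,0,-5,0,0],[0,0,-10,0,0],[3,-0.5,-14,0,0],[7,-1.2,-15.3,0,0],[11,-1.9,-15.3,0,0],[13.9,-2.4,-15.3,0,0],[13.9,-2.4,-15.3,0,0],[13.9,-2.4,-13.5,0,0]])

```text
clock: 25.95
eef_pos: [457.1, 265.5, 158.2]
eef_rot: [0.878, 0.479, 0.001, 0.0]
contact_force: [0.5, -0.2, -1.6]
gripper_width: 15.9
grip_force: 30.0
```

>>> jog_arm(rows=[[0,0,0.8,0,0],[0,0,1.0,0,0],[0,0,1.0,0,0]])

```text
clock: 26.25
eef_pos: [456.0, 264.1, 146.3]
eef_rot: [0.878, 0.479, -0.0, 0.0]
contact_force: [-0.6, -0.2, -1.0]
gripper_width: 15.9
grip_force: 30.0
```

>>> jog_arm(rows=[[0,0,0.3,0,0],[0,0,0.6,0,0],[0,0,0.9,0,0],[0,0,1.2,0,0],[0,0,1.3,0,0],[0,0,1.3,0,0]])

```text
clock: 26.85
eef_pos: [456.2, 264.7, 133.2]
eef_rot: [0.878, 0.479, -0.0, -0.0]
contact_force: [0.3, -0.3, -1.0]
gripper_width: 15.9
grip_force: 30.0
```

>>> jog_arm(rows=[[0,0,0.3,0,0],[0,0,0.6,0,0],[0,0,0.7,0,0],[0,0,0.7,0,0]])

```text
clock: 27.25
eef_pos: [456.3, 264.8, 126.6]
eef_rot: [0.878, 0.479, 0.0, -0.0]
contact_force: [0.3, 1.4, -0.0]
gripper_width: 15.9
grip_force: 30.0
```

>>> jog_arm(rows=[[0,0,0,6,0],[0,0,0,12,0],[0,0,0,18,0],[0,0,0,24,0],[0,0,0,30,0],[0,0,0,36,0],[0,0,0,41,0],[0,0,0,44,0]])

```text
clock: 28.05
eef_pos: [456.4, 264.8, 126.6]
eef_rot: [0.994, 0.114, 0.0, -0.0]
contact_force: [0.1, 0.5, -0.5]
gripper_width: 15.6
grip_force: 30.0
```

>>> jog_arm(rows=[[0,0,0,1.5,0],[0,0,0,2.5,0],[0,0,0,2.5,0]])

```text
clock: 28.35
eef_pos: [456.4, 264.8, 126.6]
eef_rot: [0.996, 0.094, 0.0, -0.0]
contact_force: [-0.6, -0.0, 0.4]
gripper_width: 15.9
grip_force: 30.0
```

Run:
```python
from h import *
st=robot.get_state();x=R.from_quat(st["eef_rot"]).as_matrix()[:,0];print(np.degrees(np.arctan2(x[1],x[0])),st["torque"],st["eef_pos"],st["contact_force"])
```

```text
10.731131836609391 [ 0.02228971  0.02325386 -0.04722553] [456.3897348  264.7837946  126.61578225] [-0.64964814 -0.00617279  0.39206155]
```

>>> jog_arm(rows=[[0,0,0,1,0],[0,0,0,1.5,0],[0,0,0,1.5,0]])

```text
clock: 28.65
eef_pos: [456.4, 264.8, 126.6]
eef_rot: [0.997, 0.08, 0.0, -0.0]
contact_force: [1.4, 0.5, -0.2]
gripper_width: 16.1
grip_force: 30.0
```

Run:
```python
from h import *
st=robot.get_state();x=R.from_quat(st["eef_rot"]).as_matrix()[:,0];print(np.degrees(np.arctan2(x[1],x[0])),st["torque"],st["eef_pos"],st["contact_force"])
```

```text
9.210577972685394 [-0.02935557 -0.09995729  0.02182732] [456.39849845 264.75300726 126.60664158] [ 1.42495677  0.4865543  -0.16672977]
```

>>> jog_arm(rows=[[0,0,0,1,0],[0,0,0,2,0],[0,0,0,2,0]])

```text
clock: 28.95
eef_pos: [456.5, 264.6, 126.6]
eef_rot: [0.998, 0.063, 0.0, 0.0]
contact_force: [0.9, -1.4, 0.8]
gripper_width: 15.9
grip_force: 30.1
```

Run:
```python
from h import *
st=robot.get_state();x=R.from_quat(st["eef_rot"]).as_matrix()[:,0];print(np.degrees(np.arctan2(x[1],x[0])),st["torque"],st["tau"],st["contact_force"])
f,c,st=shot("wrist","w9");cv2.imwrite("pics/w9c.png",cv2.resize(f[140:380,200:520],(800,600)))
```

```text
7.19154475212728 [-0.22276514 -0.26205487  0.42927543] [  0.6683762  -35.97586513 -40.21042228   0.6461503    0.09458507
   0.61508669] [ 0.86130885 -1.41945342  0.81521571]
```

View pics/w9c.png

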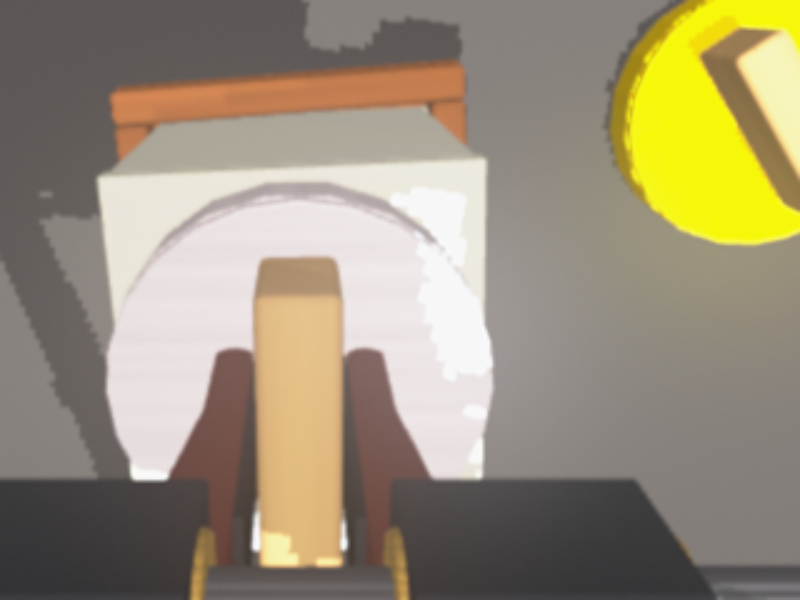

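The lid is down and square at its stop, with the torque rising to 0.4 N m. The jar is in the stand. Next I'll lift.

>>> jog_arm(rows=[[0,0,0,-1,0],[0,0,-0.5,-1,0],[0,0,-1.5,-1,0],[0,0,-3,-1,0],[0,0,-5,-1,0],[0,0,-7,-1,0],[0,0,-8.5,-1,0],[0,0,-8.5,-1,0]])

```text
clock: 29.8
eef_pos: [457.0, 265.4, 215.0]
eef_rot: [0.997, 0.072, 0.002, -0.001]
contact_force: [-0.1, 0.0, -5.9]
gripper_width: 15.9
grip_force: 30.0
```

>>> jog_arm(rows=[[0.5,1,0,0,0],[1.8,4,0,0,0],[3.5,7.5,0,0,0],[5.2,11.2,0,0,0],[6.9,15,0,0,0],[8.6,18.8,0,0,0],[10.2,22.3,0,0,0],[11.6,25.4,0,0,0]])

```text
clock: 30.6
eef_pos: [607.7, 27.1, 209.3]
eef_rot: [0.997, 0.071, -0.002, 0.0]
contact_force: [0.2, 1.3, -5.8]
gripper_width: 16.1
grip_force: 30.0
```

>>> jog_arm(rows=[[1.2,2.5,0,0,0],[1.7,3.6,0,0,0],[1.7,3.7,0,0,0],[1.7,3.7,0,0,0]])

```text
clock: 31.0
eef_pos: [629.0, -3.8, 210.6]
eef_rot: [0.997, 0.072, -0.001, -0.0]
contact_force: [-0.7, -0.9, -5.7]
gripper_width: 15.7
grip_force: 30.0
```

Run:
```python
from h import *
st=robot.get_state();print(st["eef_pos"],st["contact_force"],tool([630,-5,174]))
f=robot.grab_frame("scene")[:,:,::-1];g=robot.grab_frame("wrist")[:,:,::-1]
cv2.imwrite("pics/a10.png",np.hstack([cv2.resize(f[140:440,140:460],(400,375)),cv2.resize(g,(400,375))]))
```

```text
[628.97345436  -3.78755392 210.61931243] [-0.66745534 -0.87195851 -5.70947658] [0.09109241 0.13867546 3.66161849]
```

View pics/a10.png

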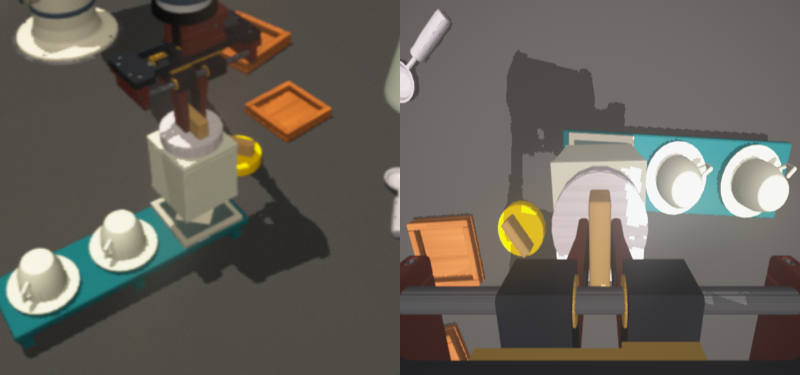

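The closed jar hangs upright over the tile, with the cup well clear. Next I'll lower gently: contact is expected at TCP z of about 173.6.

>>> jog_arm(rows=[[0.1,0.1,0.8,0,0],[0.1,0.1,1.8,0,0],[0.1,0.1,2.6,0,0],[0.1,0.1,3,0,0],[0.1,0.1,3.2,0,0],[0.1,0.1,3.3,0,0],[0.1,0.1,3.3,0,0]])

```text
clock: 31.8
eef_pos: [630.8, -5.1, 178.7]
eef_rot: [0.997, 0.072, 0.0, 0.0]
contact_force: [0.1, -0.4, -6.3]
gripper_width: 15.6
grip_force: 30.0
```

>>> jog_arm(rows=[[0,0,0.1,0,0],[0,0,0.2,0,0],[0,0,0.3,0,0],[0,0,0.4,0,0],[0,0,0.45,0,0],[0,0,0.45,0,0]])

```text
clock: 32.4
eef_pos: [631.0, -5.1, 174.9]
eef_rot: [0.997, 0.072, 0.001, 0.0]
contact_force: [-1.2, -0.5, -1.1]
gripper_width: 16.0
grip_force: 30.0
```

>>> jog_arm(rows=[[0,0,0.05,0,0],[0,0,0.05,0,0],[0,0,0.05,0,40],[0,0,0.05,0,60],[0,0,0.05,0,60],[0,0,0.05,0,60],[0,0,-2,0,60],[0,0,-5,0,60]])

```text
clock: 33.2
eef_pos: [629.8, -5.0, 222.0]
eef_rot: [0.997, 0.072, -0.002, -0.0]
contact_force: [-0.2, 0.1, 0.4]
gripper_width: 52.2
grip_force: 0.0
```

>>> jog_arm(rows=[[0,0,-5,0,60],[-4,0,-8,0,60],[-7,0,-8,0,60],[-7,0,-8,0,60],[-7,0,-8,0,60]])

```text
clock: 33.7
eef_pos: [561.4, -15.1, 304.3]
eef_rot: [0.997, 0.072, 0.001, 0.0]
contact_force: [-0.2, 0.1, 0.4]
gripper_width: 52.8
grip_force: 0.0
```

Run:
```python
from h import *
f,c,st=shot("wrist","w11");print(st["eef_pos"],st["contact_force"],st["clock"]);print(proj(c,(631,-5,152)),proj(c,(631,-5,53)))
g=robot.grab_frame("scene")[:,:,::-1]
cv2.imwrite("pics/a11.png",np.hstack([cv2.resize(g[180:440,130:390],(400,400)),cv2.resize(f[0:400,120:520],(400,400))]))
```

```text
[561.41555037 -15.10606045 304.32028949] [-0.15570067  0.07116488  0.43748252] 33.7
[320.16368825 147.85780587] [319.98493163 145.50857363]
```

View pics/a11.png

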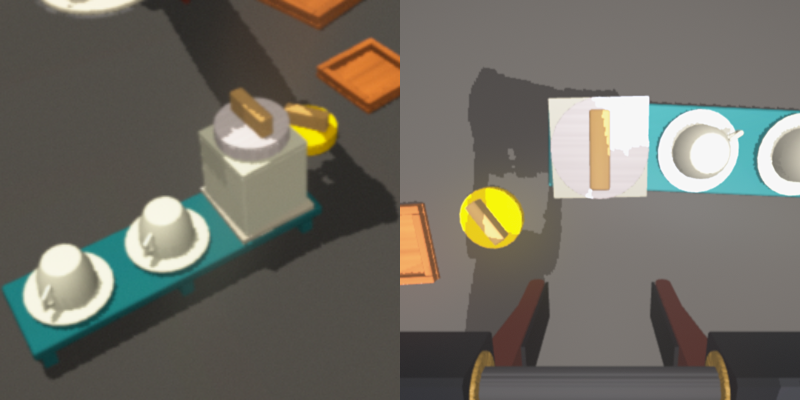

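The closed jar stands upright and square in the middle of the tile, lid bar at (599,148) in the right half. The cups are untouched and the gripper is clear, so I'm handing in.

```bash
python3 -c "
from bench import robot
print(robot.finish_job())"
```

```text
the job is handed in; nothing more can be done
None
```

The job is handed in, with no verdict returned: all four chocolates are in the jar, the lid is screwed to its stop, and the closed jar stands upright on the tile with the arm clear and the cups, kettle and spoon never touched.

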